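# Put the stray stationery back in its caddy

### The arm

A 7-joint arm with a two-finger parallel gripper is mounted at the origin on the work surface. World frame = base frame: x ahead of the robot, y to its left, z up, the work surface at z = 0. Lengths are in m, angles in rad, forces in N, time in s.
With the tool pointing down it reaches from about 0.4 to 0.875 m from the base axis. Payload 19.3 kg.
Tool frame: the origin (TCP) lies between the finger pads; the fingertips stand 17 mm ahead of it and the grasp point (between the pads) lies 2 mm behind it; z points along the fingers, x is the direction in which the jaws open and shut, and the axes are right-handed (so a half turn about z gives the same grasp; the last joint's range is limited). The gripper opens to 85 mm and grips with 20 to 120 N. Pads are 22 mm wide; open, the fingers measure 114 mm over their backs; the gripper's body (76 mm by 85 mm) begins 54 mm behind the grasp point. The pads swing forward as they close: fully open they stand 13 mm farther back than shut.
Start: joints at [-1.321, 0.521, -0.036, 1.599, 0.021, 1.021, -0.113], TCP at [0.197, 0.593, 0.248] pointing down, gripper open.
Joint ranges: [-2.91, 2.91], [-0.3, 2.13], [-1.5, 1.42], [0.17, 2.43], [-1.26, 4.41], [0.16, 1.93], [-2.52, 2.52]. Speed limits (rad/s): [1.89, 1.89, 2.39, 2.39, 3.01, 3.01, 3.01].

### API

Orientations are given as [roll, pitch, yaw] about the fixed x, y, z axes, in that order (R = Rz(yaw) Ry(pitch) Rx(roll)).
In Python, from workcell import bot gives the robot as it stands. The module is installed in compiled form; this text tells all that it offers.
- The arm moves only by the tool arm_command, never from a script. Its argument "targets" is a list of rows, each a list of 6 numbers: the shift along the tool's x, y, z in mm, then the turn, a rotation vector about the tool's x, y, z in degrees. In form: [[x, y, z, wx, wy, wz], ...]. A call has 1 to 8 rows; each row shifts and turns the pose as measured when the row begins, along the tool's axes as they then stand; what a row does not reach is not made up. A row lasts 1/10 s, in which the tool goes at most 50 mm and 8.59 degrees, less where a joint would pass 70% of its speed; a pose out of reach is approached as far as the arm can. A call is refused whole if a number of a shift passes 50 or a number of a turn 8.59, either way. A call with a gripper value outside its range is refused whole. "grip" is the opening in per cent of the stroke, from 0 (shut) to 100 (fully open), set as the call begins (left out, the last holds). The fingers move at their own pace and stop on an object; "grip_force" is the grip in N (left out, the last holds). Time passes only in rows, so rows that do not move let the fingers close. It gives the time, the measured TCP pose, the force and the opening at its end, in the units of the state.
- bot.observe(): the state, without advancing time (a new reading comes with each control period).
- bot.grab_frame(name): name is "scene" or "top"; returns a dict with "color" (420x560x3 uint8, red, green, blue), "depth" (420x560 float32, m along the optical axis (not along the pixel's ray), 0 where there is no reading), "fov_y" (degrees; the focal length in pixels is half the picture's height over the tangent of half this angle, whatever the lens; pixels are square), "cx", "cy" (the principal point, pixels), "R" (3x3) and "t" (3): a world point X has camera coordinates R X + t. Camera axes: x right, y down, z forward; pixel columns grow to the right and rows downward; lengths in m; the calibration is good to about 2 mm. A picture is of the moment at which its call begins.
- bot.job_done(): hands the job in, once; it reports no verdict.
The state is a dict: "clock": time; "qpos": joint angles; "qd": joint speeds; "joint_efforts": joint torques, N m; "position": TCP position; "tool_rot": TCP orientation; "force": force on the tool from outside, world axes, zero at the start; "moment": the same for the moment, N m; "grip_width": finger opening in m.
Only numpy, scipy, OpenCV 4.12 (cv2) and the standard library are available. Lean on these libraries where they do the work, as an engineer would, in place of code of your own. Each camera call takes 0.05 s, during which the arm holds its last target. There are 200 camera calls.

### The job

Tidy the craft table: put the stray mini stapler, small tape roll, box of staples and paste pot back into the caddy, each in the basket that already holds one of its kind, set down the right way up on the basket's floor beside the one already there, not dropped in. The big roll of parcel tape and the hole punch do not belong in the caddy: leave them where they are.

Things in the scene. Friction and masses are not known exactly. Their poses are not given: they have to be found in the camera images.
- stapler_mid (a point): Stray mini stapler lying on the table on its base: black plastic top arm, steel base and throat; 64 mm long along its own x, 26 mm wide along y, 36 mm high. The point is its centre, 18 mm above its underside; z up. 40 to 85 g. Take it across the 26 mm width.
- tape_roll_mid (a point): Stray small roll of tape lying flat: paper-coloured ring on a thin cardboard core, outside diameter 46 mm, hole 22 mm, 24 mm high. The point is its centre, 12 mm above its underside; z up, along the roll's axis. 20 to 45 g.
- staple_box_mid (a point): Stray closed small carton of staples, brown cardboard, 52 mm long along its own x, 36 mm wide along y, 28 mm high. The point is its centre, 14 mm above its underside; z up. 45 to 100 g.
- paste_pot_mid (a point): Stray closed paste pot standing upright: round white plastic jar with a grey screw lid, diameter 42 mm at the lid (41 mm below), 46 mm high. The point is its centre, 23 mm above its underside; z up. 40 to 85 g.
- basket_stapler: White slatted basket holding one stapler already. 136 (x) x 98 (y) x 34 mm high, walls and floor 3 mm; origin: centre of its underside, 4 mm above the table; fixed. Its kept one (loose, size as the stray, length along y) is centred 36 mm towards +x, within 4 mm; the -x part is free. Four alike baskets stand in a row along y, 101 mm apart, in any order, in a grey caddy: rim 24 mm, end handles 54 mm high.
- basket_tape_roll: White slatted basket holding one tape roll already. 136 (x) x 98 (y) x 34 mm high, walls and floor 3 mm; origin: centre of its underside, 4 mm above the table; fixed. Its kept one (loose, size as the stray) is centred 36 mm towards +x, within 4 mm; the -x part is free. Four alike baskets stand in a row along y, 101 mm apart, in any order, in a grey caddy: rim 24 mm, end handles 54 mm high.
- basket_staple_box: White slatted basket holding one box of staples already. 136 (x) x 98 (y) x 34 mm high, walls and floor 3 mm; origin: centre of its underside, 4 mm above the table; fixed. Its kept one (loose, size as the stray, length along x) is centred 36 mm towards +x, within 4 mm; the -x part is free. Four alike baskets stand in a row along y, 101 mm apart, in any order, in a grey caddy: rim 24 mm, end handles 54 mm high.
- basket_paste_pot: White slatted basket holding one paste pot already. 136 (x) x 98 (y) x 34 mm high, walls and floor 3 mm; origin: centre of its underside, 4 mm above the table; fixed. Its kept one (loose, size as the stray) is centred 36 mm towards +x, within 4 mm; the -x part is free. Four alike baskets stand in a row along y, 101 mm apart, in any order, in a grey caddy: rim 24 mm, end handles 54 mm high.
- parcel_tape_mid (a point): Look-alike that stays out: big roll of parcel tape lying flat, same paper and cardboard as the small roll but outside diameter 68 mm, hole about 41 mm, 42 mm high. The point is its centre, 21 mm above its underside.
- hole_punch_mid (a point): Look-alike that stays out: two-hole paper punch, black plastic and steel like the stapler but a broad block, 84 mm along its x, 46 mm along its y, 44 mm high. The point is 22 mm above its underside, over the middle of its base.
Not all that is in view belongs to the job. What is shaped like the basket_tape_roll but blue, orange or turquoise is not meant.

How it is judged:
By the outcome, as a careful person would: the job done as asked, in the order asked, and still so for the second after the job is handed in, with the robot touching nothing.
It also fails if it takes over 104 s, if anything falls off the work surface, if the arm or the gripper's body presses on something with over 40 N, if the wrist force passes 120 N, or if a joint passes its speed limit or range.

## Working session

There is one attempt and no reset: what is moved stays moved. The work goes in short steps, Python scripts to look and compute and a tool call to move; the robot and the scene stay as the last step left them, time stands still between calls to the robot, and variables do not carry over. Pictures are saved under pics/ and viewed, about 12 in all and at most 16, crops included, and the job is handed in when it is done.

Besides the shell and the picture viewer there is one more tool, called after "Request:" by a JSON object that holds its "name" and its "arguments", one argument or row to a line. arm_command: Moves the arm, as the interface text tells. Its arguments: {"type":"object","properties":{"targets":{"type":"array"},"grip":{"type":"number"},"grip_force":{"type":"number"}},"required":["targets"]}

```bash
mkdir -p pics; cat > h.py <<'E'
import numpy as np, cv2
from workcell import bot
def grab(n):
    f=bot.grab_frame(n); f['f']=f['color'].shape[0]/2/np.tan(np.radians(f['fov_y'])/2); return f
def ray(f,u,v,z):
    R,t=np.array(f['R']),np.array(f['t']); c=-R.T@t
    d=R.T@np.array([(u-f['cx'])/f['f'],(v-f['cy'])/f['f'],1]); return c+d*(z-c[2])/d[2]
def cloud(f):
    d=f['depth']; v,u=np.indices(d.shape)
    P=np.stack([(u-f['cx'])/f['f']*d,(v-f['cy'])/f['f']*d,d],-1)
    return (P-np.array(f['t']))@np.array(f['R'])
def save(f,name,crop=None,s=1):
    im=f['color'][:,:,::-1]
    if crop: im=im[crop[1]:crop[3],crop[0]:crop[2]]
    cv2.imwrite('pics/'+name,cv2.resize(im,None,fx=s,fy=s,interpolation=cv2.INTER_CUBIC))
E
python3 - <<'E'
from h import *
import pickle
for n in('scene','top'):
    f=grab(n); save(f,n+'0.png',s=1.4); pickle.dump(f,open(n+'.pkl','wb'))
    print(n,f['fov_y'],-np.array(f['R']).T@f['t'],np.round(f['R'],2).tolist())
print(bot.observe())
E
```

```text
scene 57.93781298640126 [0.86061945 0.3297066  0.86095301] [[-0.71, 0.7, 0.01], [0.6, 0.61, -0.51], [-0.36, -0.36, -0.86]]
top 46.531629064970524 [ 0.32408026 -0.01642817  1.13968427] [[0.03, -1.0, -0.01], [-0.98, -0.03, -0.17], [0.17, 0.01, -0.98]]
{'clock': 0.1, 'qpos': array([-1.3212073 ,  0.52193573, -0.0363403 ,  1.59995427,  0.02120671,
        1.0211129 , -0.11282336]), 'qd': array([ 0.00028662, -0.00074628,  0.00196764, -0.00229914, -0.0002938 ,
       -0.00070101, -0.0006361 ]), 'joint_efforts': array([ 2.81474611e-03, -9.28482127e+01,  1.98365159e+00, -3.70527577e+01,
        1.81362242e-02,  5.43539660e-03,  4.14413148e-05]), 'position': array([0.19641374, 0.59302829, 0.24779361]), 'tool_rot': array([3.14152085e+00, 1.02250520e-03, 1.25098766e+00]), 'force': array([ 0.11632562,  0.21151779, -0.95586501]), 'moment': array([ 0.06843335, -0.0106621 , -0.01947551]), 'grip_width': 0.08539780154190314}
```

View pics/top0.png

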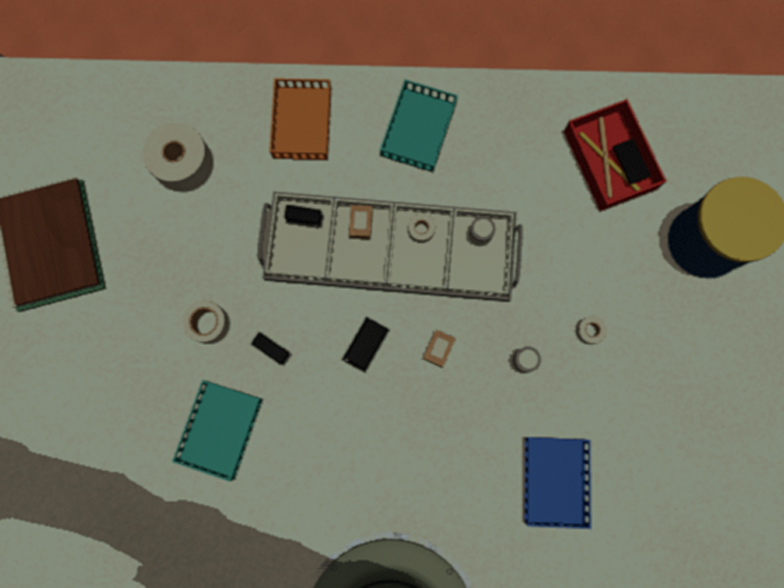

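View pics/scene0.png

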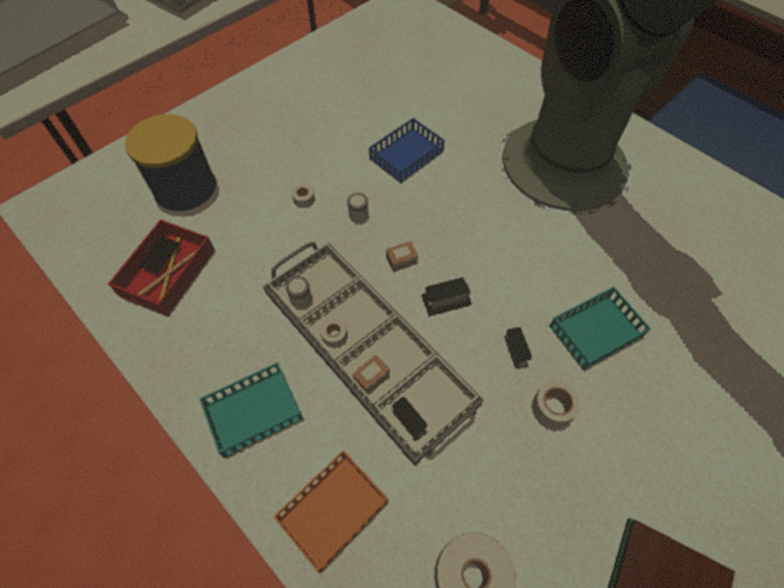

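The top view (1.4x) shows a row of four baskets, left to right stapler (303,215), staple box (360,222), tape (421,227) and pot (481,230). These are the candidates:
- **Black items:** (270,348) is small and narrow, so it is the stapler. (366,344) is the broad block, so it is the punch.
- **Rings:** (591,330) is the small roll. (207,322) is the parcel tape, and (175,152) is a bigger roll that isn't part of the job.
- **Other strays:** the box is at (439,348) and the pot at (526,358).

Next I'll measure these and check them in an enlarged crop.

```bash
python3 - <<'E'
from h import *
import pickle
T=pickle.load(open('top.pkl','rb')); S=pickle.load(open('scene.pkl','rb'))
save(T,'crop0.png',(120,200,450,290),2.4)
for nm,f in(('top',T),('scene',S)):
    C=cloud(f); z=C[...,2]; ok=f['depth']>0
    tab=ok&(abs(z)<.012); print(nm,'table z',np.median(z[tab]))
    m=(ok&(z>.012)&(z<.07)&(C[...,0]>.25)&(C[...,0]<.85)&(abs(C[...,1])<.5)).astype(np.uint8)
    n,L,st,ce=cv2.connectedComponentsWithStats(m)
    for i in range(1,n):
        if st[i,4]<40: continue
        P=C[L==i]; h=np.percentile(P[:,2],90); Q=P[P[:,2]>h-.008][:,:2].astype(np.float32)
        r=cv2.minAreaRect(Q*1000)
        print(ce[i].round(),st[i,4],'h',round(float(h),4),'rect mm',np.round(r[0],1),np.round(r[1],1),round(r[2],1),'mean',Q.mean(0).round(4))
E
```

```text
top table z 0.0005495069929950789
[212. 100.] 298 h 0.0354 rect mm [805.9 181.4] [85.4 99.4] 0.4 mean [0.79  0.182]
[293. 104.] 275 h 0.0359 rect mm [811.2 -20.7] [ 98.3 107.1] 73.6 mean [ 0.7861 -0.0146]
[443. 114.] 1687 h 0.0447 rect mm [ 778.7 -360.3] [160.7 113.3] 22.6 mean [ 0.7659 -0.3601]
[432. 108.] 155 h 0.0195 rect mm [ 785.2 -343.3] [126.   24.7] 8.9 mean [ 0.7887 -0.3472]
[127. 111.] 1796 h 0.0621 rect mm [750.4 383.8] [103.4 103.2] 15.0 mean [0.7494 0.3829]
[281. 173.] 3862 h 0.051 rect mm [618.3  17.2] [432.4 115.7] 86.6 mean [ 0.6207 -0.0553]
[489. 176.] 506 h 0.0643 rect mm [ 627.4 -472. ] [110.   34.2] 11.3 mean [ 0.6157 -0.4681]
[217. 153.] 332 h 0.0444 rect mm [654.7 166.4] [61.6 26.2] 81.9 mean [0.6541 0.1658]
[301. 163.] 271 h 0.0338 rect mm [640.2 -34.1] [43.7 42.4] 2.0 mean [ 0.6397 -0.034 ]
[147. 230.] 606 h 0.0441 rect mm [468.8 316.2] [66.7 65.7] 3.1 mean [0.4687 0.3157]
[261. 245.] 569 h 0.0434 rect mm [442.   50.6] [35.6 77.4] 62.1 mean [0.4414 0.0515]
[423. 235.] 275 h 0.0265 rect mm [ 476.1 -318.4] [44.8 44. ] 44.5 mean [ 0.4757 -0.3186]
[314. 248.] 370 
[... 1152 characters left out ...]
4454 0.0549]
[420. 238.] 405 h 0.0354 rect mm [301.2 286.5] [ 99.  134.3] 73.9 mean [0.328  0.2836]
[371. 247.] 296 h 0.0369 rect mm [433.  210.6] [60.8 26.6] 55.6 mean [0.4345 0.2117]
[183. 272.] 221 h 0.0351 rect mm [784.5 -40.3] [ 67.1 134. ] 34.3 mean [ 0.7901 -0.0462]
[397. 289.] 686 h 0.0435 rect mm [472.2 318.8] [66.2 66.7] 61.9 mean [0.4734 0.3192]
[293. 298.] 368 h 0.0438 rect mm [657.6 167.9] [62.2 26. ] 82.3 mean [0.6585 0.1694]
[199. 303.] 125 h 0.0352 rect mm [812.8  30.3] [ 6.4 76.2] 73.3 mean [0.8136 0.0315]
[250. 348.] 312 h 0.0355 rect mm [808.3 183.3] [82.2 98.4] 0.1 mean [0.7964 0.1837]
[339. 402.] 1646 h 0.0617 rect mm [740.2 373.1] [ 64.2 102.1] 45.6 mean [0.7422 0.3746]
```

View pics/crop0.png

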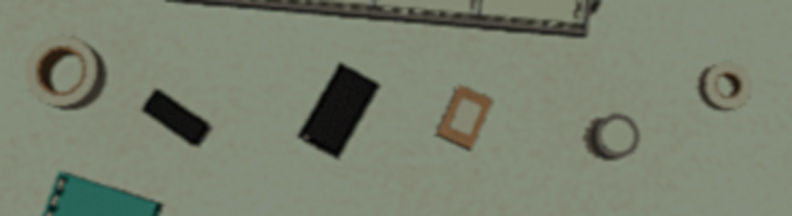

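```bash
python3 - <<'E'
from h import *
import pickle
for n in('top','scene'):
    f=pickle.load(open(n+'.pkl','rb')); C=cloud(f); z=C[...,2]
    m=(f['depth']>0)&(z>.031)&(z<.045)&(C[...,0]>.53)&(C[...,0]<.71)&(C[...,1]>-.25)&(C[...,1]<.25)
    P=C[m][:,:2]
    r=cv2.minAreaRect((P*1000).astype(np.float32)); print(n,m.sum(),r)
    # rotate by yaw candidates and look for rim histogram peaks
    for yaw in (-2.5,-3,-3.5,-4):
        a=np.radians(yaw); Q=P@np.array([[np.cos(a),-np.sin(a)],[np.sin(a),np.cos(a)]])*1000
        h,e=np.histogram(Q[:,0],np.arange(450,750,3)); g,k=np.histogram(Q[:,1],np.arange(-250,280,3))
        print(yaw,np.sum(h.astype(float)**2),[(int(k[i]),int(g[i])) for i in range(len(g)) if g[i]>18],[(int(e[i]),int(h[i])) for i in range(len(h)) if h[i]>30])
E
```

```text
top 2088 ((610.0857543945312, 16.9442138671875), (430.3408203125, 137.95443725585938), 86.53099822998047)
-2.5 146192.0 [(-157, 57), (-154, 42), (-61, 62), (-55, 62), (-19, 19), (38, 40), (41, 43), (44, 36), (47, 48), (80, 33), (83, 33), (86, 30), (89, 32), (92, 30), (95, 36), (98, 29), (101, 31), (104, 28), (107, 34), (110, 31), (113, 22), (140, 73), (143, 24), (146, 70), (149, 22), (164, 21), (167, 19), (170, 21), (176, 19), (179, 22), (182, 19), (188, 20), (191, 19), (197, 23), (200, 20), (209, 21), (212, 19), (218, 19), (239, 37), (242, 66)] [(537, 78), (540, 138), (543, 95), (618, 47), (621, 46), (624, 54), (627, 43), (630, 48), (633, 73), (636, 82), (639, 72), (642, 74), (645, 76), (648, 72), (651, 75), (654, 71), (657, 63), (660, 43), (663, 32), (666, 34), (669, 76), (672, 141), (675, 122)]
-3 178002.0 [(-151, 74), (-148, 24), (-58, 24), (-55, 56), (-52, 25), (-49, 57), (-13, 21), (44, 55), (47, 28), (50, 56), (53, 28), (83, 19), (86, 35), (89, 32), (92, 32), (95, 30), (98, 32), (101, 33), (104, 29), (107, 31), (110, 30), (113, 32), (116, 32), (119, 20), (143, 19), (146, 77), 
[... 4204 characters left out ...]
, 43), (-37, 75), (-34, 42), (56, 26), (59, 85), (62, 31), (65, 93), (98, 25), (101, 34), (104, 33), (107, 29), (110, 29), (113, 33), (116, 33), (119, 31), (122, 33), (125, 34), (128, 32), (131, 37), (134, 19), (158, 54), (161, 62), (164, 52), (167, 67), (188, 19), (191, 21), (194, 21), (197, 22), (200, 21), (203, 22), (206, 20), (209, 22), (212, 21), (215, 21), (218, 19), (221, 22), (224, 23), (227, 24), (230, 22), (233, 21), (239, 20), (242, 27), (260, 89)] [(540, 144), (543, 158), (618, 38), (621, 40), (624, 45), (627, 49), (630, 65), (633, 77), (636, 89), (639, 83), (642, 81), (645, 91), (648, 87), (651, 93), (654, 109), (657, 70), (660, 61), (663, 54), (666, 45), (672, 101), (675, 176)]
```

The crop confirms the four strays. The caddy yaw is -3.5°, and the basket centres are known. I'll write a helper that turns a goal into rows.

```bash
cat > go.py <<'E'
# usage: go.py x y z yawdeg nrows  -> suggested tool-frame rows (mm, deg)
import sys, numpy as np
from scipy.spatial.transform import Rotation as Ro
from workcell import bot
x,y,z,yaw,n=map(float,sys.argv[1:]); n=int(n)
s=bot.observe(); p=np.array(s['position']); R=Ro.from_euler('xyz',s['tool_rot'])
G=Ro.from_euler('xyz',[np.pi,0,np.radians(yaw)])
w=(R.inv()*G).as_rotvec(); d=(np.array([x,y,z])-p)*1000/n
print('t',round(s['clock'],2),'pos',p.round(4),'rot',np.degrees(s['tool_rot']).round(2),'F',np.round(s['force'],1),'w',round(s['grip_width'],4),'q7',round(s['qpos'][6],2))
print([ (R*Ro.from_rotvec(w*i/n)).inv().apply(d).round(1).tolist()+np.degrees(w/n).round(2).tolist() for i in range(n)])
E
python3 go.py .4315 .2092 .15 -33 16
```

```text
t 0.1 pos [0.1964 0.593  0.2478] rot [1.800e+02 6.000e-02 7.168e+01] F [ 0.1  0.2 -1. ] w 0.0854 q7 -0.11
[[-18.1, 21.5, 6.1, 0.0, 0.0, 6.54], [-15.6, 23.4, 6.1, 0.0, 0.0, 6.54], [-12.8, 25.0, 6.1, 0.0, 0.0, 6.54], [-9.9, 26.3, 6.1, 0.0, 0.0, 6.54], [-6.8, 27.3, 6.1, 0.0, 0.0, 6.54], [-3.7, 27.9, 6.1, 0.0, 0.0, 6.54], [-0.5, 28.1, 6.1, 0.0, 0.0, 6.54], [2.8, 28.0, 6.1, 0.0, 0.0, 6.54], [5.9, 27.5, 6.1, 0.0, 0.0, 6.54], [9.0, 26.6, 6.1, 0.0, 0.0, 6.54], [12.0, 25.4, 6.1, 0.0, 0.0, 6.54], [14.8, 23.9, 6.1, 0.0, 0.0, 6.54], [17.4, 22.1, 6.1, 0.0, 0.0, 6.54], [19.8, 19.9, 6.1, 0.0, 0.0, 6.54], [22.0, 17.5, 6.1, 0.0, 0.0, 6.54], [23.8, 14.9, 6.1, 0.0, 0.0, 6.54]]
```

Request:
{"name": "arm_command", "arguments": {
  "targets": [
    [-18,21,6,0,0,6.5],
    [-15,23,6,0,0,6.5],
    [-13,25,6,0,0,6.5],
    [-10,26,6,0,0,6.5],
    [-7,27,6,0,0,6.5],
    [-4,28,6,0,0,6.5],
    [0,28,6,0,0,6.5],
    [3,28,6,0,0,6.5]
  ],
  "grip": 60,
  "grip_force": 25
}}

```text
clock: 0.9
position: [0.3118, 0.3961, 0.1964]
tool_rot: [3.141, 0.003, 0.315]
force: [0.2, 0.4, 0.4]
grip_width: 0.0511
```

Request:
{"name": "arm_command", "arguments": {
  "targets": [
    [6,27,6,0,0,6.5],
    [9,27,6,0,0,6.5],
    [12,25,6,0,0,6.5],
    [15,24,6,0,0,6.5],
    [17,22,6,0,0,6.5],
    [20,20,6,0,0,6.5],
    [22,17,6,0,0,6.5],
    [24,15,6,0,0,6.5]
  ]
}}

```text
clock: 1.7
position: [0.4253, 0.1919, 0.1462]
tool_rot: [3.137, 0.001, -0.63]
force: [-0.1, 0.8, -0.3]
grip_width: 0.0517
```

```bash
python3 go.py .4315 .2092 .10 -33 5
```

```text
t 1.7 pos [0.4253 0.1919 0.1462] rot [ 1.7976e+02  5.0000e-02 -3.6110e+01] F [-0.1  0.8 -0.3] w 0.0517 q7 -0.84
[[-1.0, -3.6, 9.2, 0.05, 0.01, -0.62], [-1.0, -3.6, 9.2, 0.05, 0.01, -0.62], [-0.9, -3.6, 9.2, 0.05, 0.01, -0.62], [-0.9, -3.6, 9.2, 0.05, 0.01, -0.62], [-0.9, -3.6, 9.2, 0.05, 0.01, -0.62]]
```

Request:
{"name": "arm_command", "arguments": {
  "targets": [
    [-1,-4,10,0,0,-1],
    [-1,-4,10,0,0,-1],
    [-1,-4,10,0,0,-1],
    [-1,-4,10,0,0,0],
    [-1,-2,6,0,0,0],
    [0,0,0,0,0,0],
    [0,0,0,0,0,0]
  ]
}}

```text
clock: 2.4
position: [0.4312, 0.2098, 0.0955]
tool_rot: [3.135, 0.002, -0.576]
force: [1.0, 0.0, 0.3]
grip_width: 0.0514
```

```bash
python3 go.py .4315 .2092 .04 -33 4; python3 - <<'E'
from h import *
f=grab('scene'); save(f,'s1.png',(290,160,470,300),4)
C=cloud(f); 
p=np.array(bot.observe()['position'])
m=(f['depth']>0)&(np.hypot(C[...,0]-p[0],C[...,1]-p[1])<.05)&(C[...,2]>.045)&(C[...,2]<.13)
print('tip z', np.sort(C[m][:,2])[:200:10].round(4))
E
```

```text
t 2.4 pos [0.4312 0.2098 0.0955] rot [ 1.7962e+02  1.1000e-01 -3.2990e+01] F [1.  0.  0.3] w 0.0514 q7 -0.78
[[0.2, -0.0, 13.9, 0.09, 0.03, 0.0], [0.2, 0.0, 13.9, 0.09, 0.03, 0.0], [0.2, 0.0, 13.9, 0.09, 0.03, 0.0], [0.2, 0.1, 13.9, 0.09, 0.03, 0.0]]
tip z [0.0809 0.0875 0.0907 0.093  0.0956 0.0977 0.1001 0.1039 0.1068 0.1087
 0.1115 0.1152 0.1173 0.1209 0.1248 0.1275 0.1295]
```

View pics/s1.png

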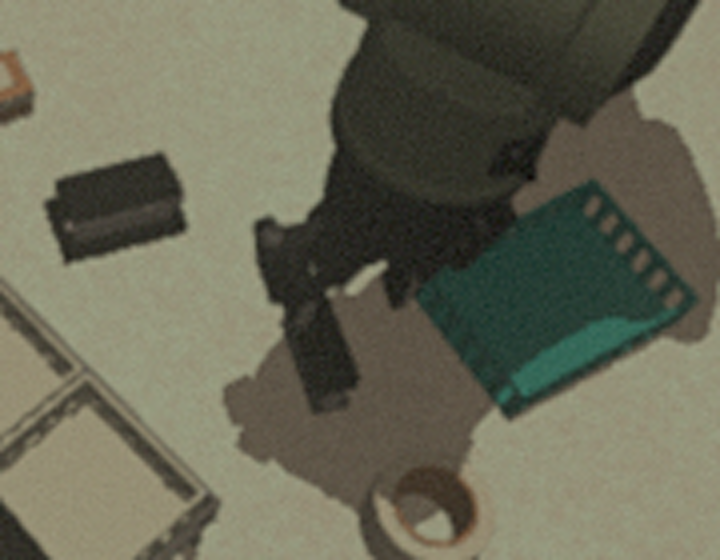

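The open fingertips sit about 15 mm below the TCP, as stated. The stapler is centred between the jaws and the turquoise basket is clear, so I'll go down and grip.

Request:
{"name": "arm_command", "arguments": {
  "targets": [
    [0,0,20,0.4,0.1,0],
    [0,0,20,0,0,0],
    [0,0,20,0,0,0],
    [0,0,12,0,0,0],
    [0,0,2,0,0,0],
    [0,0,0,0,0,0]
  ]
}}

```text
clock: 3.05
position: [0.4327, 0.2109, 0.0219]
tool_rot: [-3.136, -0.002, -0.576]
force: [0.6, 0.3, -0.1]
grip_width: 0.0514
```

```bash
python3 go.py .4315 .2092 .022 -33 1
```

```text
t 3.05 pos [0.4327 0.2109 0.0219] rot [-1.7968e+02 -1.1000e-01 -3.2980e+01] F [ 0.6  0.3 -0.1] w 0.0514 q7 -0.71
[[-0.1, 2.1, -0.1, -0.32, -0.11, 0.02]]
```

Request:
{"name": "arm_command", "arguments": {
  "targets": [
    [0,2,0,-0.3,-0.1,0],
    [0,0,0,0,0,0],
    [0,0,0,0,0,0],
    [0,0,0,0,0,0],
    [0,0,0,0,0,0],
    [0,0,0,0,0,0]
  ],
  "grip": 0,
  "grip_force": 30
}}

```text
clock: 3.65
position: [0.4327, 0.2098, 0.0244]
tool_rot: [-3.138, -0.002, -0.575]
force: [-0.2, -0.0, -1.3]
grip_width: 0.0255
```

```bash
python3 go.py .4315 .2092 .12 -33 4;
```

```text
t 3.65 pos [0.4327 0.2098 0.0244] rot [-1.7982e+02 -1.0000e-01 -3.2960e+01] F [-0.2 -0.  -1.3] w 0.0255 q7 -0.71
[[-0.1, 0.2, -23.9, -0.04, -0.02, 0.01], [-0.1, 0.2, -23.9, -0.04, -0.02, 0.01], [-0.1, 0.3, -23.9, -0.04, -0.02, 0.01], [-0.2, 0.3, -23.9, -0.04, -0.02, 0.01]]
```

Request:
{"name": "arm_command", "arguments": {
  "targets": [
    [0,0,-20,0,0,0],
    [0,0,-30,0,0,0],
    [0,0,-30,0,0,0],
    [0,0,-20,0,0,0]
  ]
}}

```text
clock: 4.05
position: [0.431, 0.2086, 0.1253]
tool_rot: [3.14, 0.001, -0.576]
force: [0.4, 0.7, -0.7]
grip_width: 0.0256
```

```bash
python3 go.py .5925 .172 .12 -3.5 8
```

```text
t 4.05 pos [0.431  0.2086 0.1253] rot [ 1.7988e+02  4.0000e-02 -3.3000e+01] F [ 0.4  0.7 -0.7] w 0.0256 q7 -0.79
[[19.4, -7.2, 0.6, 0.01, 0.01, -3.69], [19.8, -5.9, 0.6, 0.01, 0.01, -3.69], [20.2, -4.6, 0.6, 0.01, 0.01, -3.69], [20.4, -3.3, 0.6, 0.01, 0.01, -3.69], [20.6, -2.0, 0.7, 0.01, 0.01, -3.69], [20.7, -0.7, 0.7, 0.01, 0.01, -3.69], [20.7, 0.7, 0.7, 0.01, 0.01, -3.69], [20.6, 2.0, 0.7, 0.01, 0.01, -3.69]]
```

Request:
{"name": "arm_command", "arguments": {
  "targets": [
    [19,-7,0,0,0,-3.7],
    [20,-6,0,0,0,-3.7],
    [20,-5,1,0,0,-3.7],
    [20,-3,1,0,0,-3.7],
    [21,-2,1,0,0,-3.7],
    [21,-1,1,0,0,-3.7],
    [21,1,1,0,0,-3.7],
    [20,2,1,0,0,-3.7]
  ]
}}

```text
clock: 4.85
position: [0.5966, 0.1747, 0.1225]
tool_rot: [-3.14, 0.0, -0.036]
force: [-0.1, 0.7, -0.3]
grip_width: 0.0253
```

Request:
{"name": "arm_command", "arguments": {
  "targets": [
    [0,0,0,0,0,0],
    [0,0,0,0,0,0]
  ]
}}

```text
clock: 5.05
position: [0.5981, 0.1732, 0.1219]
tool_rot: [-3.14, -0.0, -0.037]
force: [-0.8, 1.1, -0.2]
grip_width: 0.0257
```

```bash
python3 go.py .5925 .172 .04 -3.5 5
```

```text
t 5.05 pos [0.5981 0.1732 0.1219] rot [-1.7993e+02 -1.0000e-02 -2.1100e+00] F [-0.8  1.1 -0.2] w 0.0257 q7 -0.22
[[-1.1, 0.3, 16.4, -0.01, -0.0, 0.28], [-1.1, 0.3, 16.4, -0.01, -0.0, 0.28], [-1.1, 0.3, 16.4, -0.01, -0.0, 0.28], [-1.1, 0.3, 16.4, -0.01, -0.0, 0.28], [-1.1, 0.3, 16.4, -0.01, -0.0, 0.28]]
```

Request:
{"name": "arm_command", "arguments": {
  "targets": [
    [-3,1,15,0,0,0.7],
    [-3,1,15,0,0,0.7],
    [0,0,15,0,0,0],
    [0,0,15,0,0,0],
    [0,0,10,0,0,0],
    [0,0,5,0,0,0],
    [0,0,2,0,0,0]
  ]
}}

```text
clock: 5.75
position: [0.5896, 0.1732, 0.0413]
tool_rot: [-3.14, 0.001, -0.063]
force: [-0.3, -0.1, -0.3]
grip_width: 0.0256
```

```bash
python3 go.py .5925 .172 .0314 -3.5 1
```

```text
t 5.75 pos [0.5896 0.1732 0.0413] rot [-1.7991e+02  3.0000e-02 -3.6200e+00] F [-0.3 -0.1 -0.3] w 0.0256 q7 -0.22
[[3.0, 1.1, 9.9, -0.1, 0.03, -0.12]]
```

Request:
{"name": "arm_command", "arguments": {
  "targets": [
    [3,1,2,0,0,0],
    [0,0,2,0,0,0],
    [0,0,2,0,0,0],
    [0,0,1,0,0,0],
    [0,0,0,0,0,0]
  ]
}}

```text
clock: 6.25
position: [0.5937, 0.172, 0.0348]
tool_rot: [-3.139, -0.001, -0.063]
force: [-0.6, 0.4, -1.7]
grip_width: 0.0256
```

Request:
{"name": "arm_command", "arguments": {
  "targets": [
    [0,0,1,0,0,0],
    [0,0,1,0,0,0],
    [0,0,0,0,0,0]
  ]
}}

```text
clock: 6.55
position: [0.5938, 0.1721, 0.0329]
tool_rot: [-3.139, -0.002, -0.063]
force: [-0.2, 0.4, -0.2]
grip_width: 0.0259
```

Request:
{"name": "arm_command", "arguments": {
  "targets": [
    [0,0,1,0,0,0],
    [0,0,0,0,0,0]
  ]
}}

```text
clock: 6.75
position: [0.5938, 0.1722, 0.0319]
tool_rot: [-3.139, -0.002, -0.063]
force: [0.1, -0.2, -0.3]
grip_width: 0.0256
```

Request:
{"name": "arm_command", "arguments": {
  "targets": [
    [0,0,1,0,0,0],
    [0,0,0,0,0,0]
  ]
}}

```text
clock: 6.95
position: [0.5938, 0.1722, 0.0308]
tool_rot: [-3.139, -0.002, -0.063]
force: [-0.5, -0.0, -0.5]
grip_width: 0.0259
```

Request:
{"name": "arm_command", "arguments": {
  "targets": [
    [0,0,1,0,0,0],
    [0,0,0,0,0,0]
  ]
}}

```text
clock: 7.15
position: [0.5941, 0.1722, 0.0303]
tool_rot: [-3.139, -0.002, -0.063]
force: [-0.3, -0.1, 0.2]
grip_width: 0.0256
```

Request:
{"name": "arm_command", "arguments": {
  "targets": [
    [0,0,1,0,0,0],
    [0,0,0,0,0,0]
  ]
}}

```text
clock: 7.35
position: [0.5942, 0.1723, 0.0304]
tool_rot: [-3.138, -0.002, -0.064]
force: [0.8, -0.4, -0.9]
grip_width: 0.0252
```

It stopped descending at 0.0303, so the stapler is on the floor. Release.

Request:
{"name": "arm_command", "arguments": {
  "targets": [
    [0,0,0,0,0,0],
    [0,0,0,0,0,0],
    [0,0,0,0,0,0]
  ],
  "grip": 43
}}

```text
clock: 7.65
position: [0.5943, 0.1723, 0.0303]
tool_rot: [-3.138, -0.002, -0.064]
force: [0.1, 0.3, 0.2]
grip_width: 0.0364
```

Request:
{"name": "arm_command", "arguments": {
  "targets": [
    [0,0,-10,0,0,0],
    [0,0,-25,0,0,0],
    [0,0,-35,0,0,0],
    [0,0,-35,0,0,0]
  ]
}}

```text
clock: 8.05
position: [0.5916, 0.1711, 0.1355]
tool_rot: [3.142, 0.005, -0.064]
force: [0.3, 0.6, 0.6]
grip_width: 0.0368
```

```bash
python3 go.py .439 -.066 .12 -112.7 16
```

```text
t 8.05 pos [0.5916 0.1711 0.1355] rot [180.     0.27  -3.65] F [0.3 0.6 0.6] w 0.0368 q7 -0.25
[[-8.6, 15.4, 1.0, 0.02, 0.01, 6.82], [-6.7, 16.3, 1.0, 0.02, 0.01, 6.82], [-4.7, 17.0, 1.0, 0.02, 0.01, 6.82], [-2.7, 17.4, 1.0, 0.02, 0.01, 6.82], [-0.6, 17.6, 1.0, 0.02, 0.01, 6.82], [1.5, 17.6, 1.0, 0.02, 0.01, 6.82], [3.6, 17.2, 1.0, 0.02, 0.01, 6.82], [5.6, 16.7, 1.0, 0.02, 0.01, 6.82], [7.6, 15.9, 1.0, 0.02, 0.01, 6.82], [9.4, 14.9, 1.0, 0.02, 0.01, 6.82], [11.1, 13.7, 1.0, 0.02, 0.01, 6.82], [12.6, 12.3, 1.0, 0.02, 0.01, 6.82], [14.0, 10.7, 1.0, 0.02, 0.01, 6.82], [15.2, 8.9, 1.0, 0.02, 0.01, 6.82], [16.1, 7.1, 1.0, 0.02, 0.01, 6.82], [16.9, 5.1, 1.0, 0.02, 0.01, 6.82]]
```

```bash
python3 go.py .4395 -.067 .12 67.3 12
```

```text
t 8.05 pos [0.5916 0.1711 0.1355] rot [180.     0.27  -3.65] F [0.3 0.6 0.6] w 0.0368 q7 -0.25
[[-11.4, 20.6, 1.3, -0.01, 0.02, -5.91], [-13.4, 19.3, 1.3, -0.01, 0.02, -5.91], [-15.4, 17.8, 1.3, -0.01, 0.02, -5.91], [-17.1, 16.2, 1.3, -0.01, 0.02, -5.91], [-18.7, 14.3, 1.3, -0.01, 0.02, -5.91], [-20.1, 12.3, 1.3, -0.01, 0.02, -5.91], [-21.2, 10.2, 1.3, -0.01, 0.02, -5.91], [-22.2, 7.9, 1.3, -0.01, 0.02, -5.91], [-22.9, 5.6, 1.3, -0.01, 0.02, -5.91], [-23.3, 3.2, 1.3, -0.01, 0.02, -5.91], [-23.5, 0.8, 1.3, -0.01, 0.02, -5.91], [-23.5, -1.6, 1.3, -0.01, 0.02, -5.91]]
```

Request:
{"name": "arm_command", "arguments": {
  "targets": [
    [-11,21,0,0,0,-5.9],
    [-13,19,0,0,0,-5.9],
    [-15,18,0,0,0,-5.9],
    [-17,16,0,0,0,-5.9],
    [-19,14,0,0,0,-5.9],
    [-20,12,0,0,0,-5.9],
    [-21,10,0,0,0,-5.9],
    [-22,8,0,0,0,-5.9]
  ],
  "grip": 64
}}

```text
clock: 8.85
position: [0.4935, 0.0098, 0.1455]
tool_rot: [3.137, -0.009, 0.795]
force: [0.8, -0.9, -0.0]
grip_width: 0.0547
```

Request:
{"name": "arm_command", "arguments": {
  "targets": [
    [-23,6,2,0,0,-5.9],
    [-23,3,2,0,0,-5.9],
    [-23,1,2,0,0,-5.9],
    [-22,-2,2,0,0,-5.9],
    [0,0,0,0,0,0],
    [0,0,0,0,0,0]
  ]
}}

```text
clock: 9.45
position: [0.444, -0.0764, 0.1405]
tool_rot: [3.13, -0.005, 1.222]
force: [-0.2, 1.2, 0.2]
grip_width: 0.0547
```

```bash
python3 go.py .4395 -.067 .021 67.3 5
```

```text
t 9.45 pos [ 0.444  -0.0764  0.1405] rot [179.31  -0.27  70.02] F [-0.2  1.2  0.2] w 0.0547 q7 1.19
[[1.3, -1.8, 23.9, 0.14, -0.06, 0.54], [1.4, -1.7, 23.9, 0.14, -0.06, 0.54], [1.4, -1.7, 23.9, 0.14, -0.06, 0.54], [1.4, -1.7, 23.9, 0.14, -0.06, 0.54], [1.4, -1.6, 23.9, 0.14, -0.06, 0.54]]
```

Request:
{"name": "arm_command", "arguments": {
  "targets": [
    [4,-4,24,0.4,-0.1,1.5],
    [3,-4,24,0.3,-0.1,1.2],
    [0,0,20,0,0,0],
    [0,0,10,0,0,0],
    [0,0,2,0,0,0],
    [0,0,0,0,0,0]
  ]
}}

```text
clock: 10.05
position: [0.4434, -0.0642, 0.0605]
tool_rot: [3.136, -0.003, 1.169]
force: [-0.6, 0.1, 0.1]
grip_width: 0.0545
```

```bash
python3 go.py .4395 -.067 .0205 67.3 2
```

```text
t 10.05 pos [ 0.4434 -0.0642  0.0605] rot [ 1.7971e+02 -1.5000e-01  6.7000e+01] F [-0.6  0.1  0.1] w 0.0545 q7 1.1
[[-2.1, -1.3, 20.0, 0.15, -0.08, -0.15], [-2.1, -1.3, 20.0, 0.15, -0.08, -0.15]]
```

Request:
{"name": "arm_command", "arguments": {
  "targets": [
    [-4,-3,3,0.3,-0.2,-0.3],
    [0,0,15,0,0,0],
    [0,0,15,0,0,0],
    [0,0,6,0,0,0],
    [0,0,0,0,0,0]
  ]
}}

```text
clock: 10.55
position: [0.4405, -0.0677, 0.0235]
tool_rot: [3.137, -0.0, 1.174]
force: [0.3, -0.3, 0.1]
grip_width: 0.0546
```

```bash
python3 go.py .4395 -.067 .0205 67.3 1
```

```text
t 10.55 pos [ 0.4405 -0.0677  0.0235] rot [179.76  -0.    67.29] F [ 0.3 -0.3  0.1] w 0.0546 q7 1.1
[[0.3, -1.2, 3.0, 0.24, -0.0, -0.01]]
```

Request:
{"name": "arm_command", "arguments": {
  "targets": [
    [0,-1,3,0.2,0,0],
    [0,0,0,0,0,0]
  ]
}}

```text
clock: 10.75
position: [0.4398, -0.0675, 0.0213]
tool_rot: [3.14, -0.0, 1.174]
force: [-0.4, -0.9, -0.2]
grip_width: 0.0549
```

Request:
{"name": "arm_command", "arguments": {
  "targets": [
    [0,0,0,0,0,0],
    [0,0,0,0,0,0],
    [0,0,0,0,0,0],
    [0,0,0,0,0,0],
    [0,0,0,0,0,0]
  ],
  "grip": 0
}}

```text
clock: 11.25
position: [0.4404, -0.0676, 0.0226]
tool_rot: [3.139, -0.001, 1.174]
force: [0.0, -0.4, -0.8]
grip_width: 0.0353
```

Request:
{"name": "arm_command", "arguments": {
  "targets": [
    [0,0,-20,0,0,0],
    [0,0,-30,0,0,0],
    [0,0,-30,0,0,0],
    [0,0,-20,0,0,0]
  ]
}}

```text
clock: 11.65
position: [0.4383, -0.0673, 0.1234]
tool_rot: [-3.139, 0.001, 1.175]
force: [0.5, -1.0, -1.3]
grip_width: 0.0354
```

```bash
python3 go.py .5815 .0714 .12 86.5 8
```

```text
t 11.65 pos [ 0.4383 -0.0673  0.1234] rot [-1.7985e+02  7.0000e-02  6.7310e+01] F [ 0.5 -1.  -1.3] w 0.0354 q7 1.13
[[22.9, 9.8, 0.4, -0.02, 0.0, -2.4], [22.5, 10.8, 0.4, -0.02, 0.0, -2.4], [22.0, 11.7, 0.4, -0.02, 0.0, -2.4], [21.5, 12.6, 0.4, -0.02, 0.0, -2.4], [20.9, 13.5, 0.4, -0.02, 0.0, -2.4], [20.4, 14.4, 0.4, -0.02, 0.0, -2.4], [19.7, 15.2, 0.4, -0.02, 0.0, -2.4], [19.1, 16.0, 0.4, -0.02, 0.0, -2.4]]
```

Request:
{"name": "arm_command", "arguments": {
  "targets": [
    [23,10,0,0,0,-2.4],
    [22,11,0,0,0,-2.4],
    [22,12,0,0,0,-2.4],
    [21,13,0,0,0,-2.4],
    [21,13,0,0,0,-2.4],
    [20,14,0,0,0,-2.4],
    [17,13,0,0,0,-2.4],
    [14,12,0,0,0,-2.4]
  ]
}}

```text
clock: 12.45
position: [0.5782, 0.0661, 0.1271]
tool_rot: [3.14, 0.001, 1.518]
force: [-0.8, -0.8, 0.1]
grip_width: 0.0353
```

Request:
{"name": "arm_command", "arguments": {
  "targets": [
    [0,0,0,0,0,0],
    [0,0,0,0,0,0]
  ]
}}

```text
clock: 12.65
position: [0.5789, 0.068, 0.1266]
tool_rot: [3.141, 0.001, 1.521]
force: [-0.6, 0.0, -0.4]
grip_width: 0.0353
```

```bash
python3 go.py .5825 .0714 .034 86.5 1
```

```text
t 12.65 pos [0.5789 0.068  0.1266] rot [1.7995e+02 4.0000e-02 8.7130e+01] F [-0.6  0.  -0.4] w 0.0353 q7 1.18
[[3.7, 3.3, 92.6, 0.05, 0.04, 0.63]]
```

Request:
{"name": "arm_command", "arguments": {
  "targets": [
    [3,3,18,0,0,0.5],
    [0,0,18,0,0,0],
    [0,0,18,0,0,0],
    [0,0,15,0,0,0],
    [0,0,12,0,0,0],
    [0,0,6,0,0,0],
    [0,0,2,0,0,0],
    [0,0,0,0,0,0]
  ]
}}

```text
clock: 13.45
position: [0.5805, 0.0669, 0.0349]
tool_rot: [3.14, 0.002, 1.505]
force: [0.2, 0.5, 0.2]
grip_width: 0.0356
```

```bash
python3 go.py .5825 .0714 .0296 86.5 1
```

```text
t 13.45 pos [0.5805 0.0669 0.0349] rot [1.7993e+02 1.4000e-01 8.6230e+01] F [0.2 0.5 0.2] w 0.0356 q7 1.14
[[4.6, 1.7, 5.3, 0.07, 0.14, -0.27]]
```

Request:
{"name": "arm_command", "arguments": {
  "targets": [
    [4,2,1,0,0,0],
    [0,0,1,0,0,0],
    [0,0,1,0,0,0],
    [0,0,1,0,0,0],
    [0,0,0,0,0,0]
  ]
}}

```text
clock: 13.95
position: [0.5841, 0.0715, 0.0323]
tool_rot: [3.138, 0.002, 1.505]
force: [0.1, 0.1, -0.3]
grip_width: 0.0356
```

Request:
{"name": "arm_command", "arguments": {
  "targets": [
    [0,0,1,0,0,0],
    [0,0,0,0,0,0]
  ]
}}

```text
clock: 14.15
position: [0.5841, 0.0715, 0.0313]
tool_rot: [3.138, 0.002, 1.505]
force: [-1.2, -0.1, -0.9]
grip_width: 0.0359
```

Request:
{"name": "arm_command", "arguments": {
  "targets": [
    [0,0,1,0,0,0],
    [0,0,0,0,0,0]
  ]
}}

```text
clock: 14.35
position: [0.5841, 0.0714, 0.0303]
tool_rot: [3.138, 0.002, 1.505]
force: [-0.1, -1.3, -0.2]
grip_width: 0.0358
```

Request:
{"name": "arm_command", "arguments": {
  "targets": [
    [0,0,1,0,0,0],
    [0,0,0,0,0,0]
  ]
}}

```text
clock: 14.55
position: [0.5841, 0.0713, 0.0292]
tool_rot: [3.138, 0.002, 1.505]
force: [-0.5, -0.4, -0.0]
grip_width: 0.0353
```

Request:
{"name": "arm_command", "arguments": {
  "targets": [
    [0,0,1,0,0,0],
    [0,0,0,0,0,0]
  ]
}}

```text
clock: 14.75
position: [0.5843, 0.0714, 0.0293]
tool_rot: [3.137, 0.002, 1.505]
force: [0.1, 0.2, -0.8]
grip_width: 0.0354
```

Request:
{"name": "arm_command", "arguments": {
  "targets": [
    [0,0,1,0,0,0],
    [0,0,0,0,0,0]
  ]
}}

```text
clock: 14.95
position: [0.5846, 0.0714, 0.0292]
tool_rot: [3.136, 0.002, 1.505]
force: [0.2, -0.1, 0.2]
grip_width: 0.0354
```

It stopped at 0.0292, so the box is down. Release, retreat, and head to the pot.

Request:
{"name": "arm_command", "arguments": {
  "targets": [
    [0,0,0,0,0,0],
    [0,0,0,0,0,0],
    [0,0,0,0,0,0]
  ],
  "grip": 55
}}

```text
clock: 15.25
position: [0.5846, 0.0714, 0.029]
tool_rot: [3.136, 0.002, 1.504]
force: [-0.4, -0.3, 0.7]
grip_width: 0.047
```

Request:
{"name": "arm_command", "arguments": {
  "targets": [
    [0,0,-10,0,0,0],
    [0,0,-25,0,0,0],
    [0,0,-40,0,0,0],
    [0,0,-40,0,0,0]
  ]
}}

```text
clock: 15.65
position: [0.5812, 0.0714, 0.144]
tool_rot: [-3.138, 0.004, 1.505]
force: [0.3, -0.2, -0.0]
grip_width: 0.0469
```

```bash
python3 go.py .424 -.207 .12 86.5 10
```

```text
t 15.65 pos [0.5812 0.0714 0.144 ] rot [-179.79    0.21   86.25] F [ 0.3 -0.2 -0. ] w 0.0469 q7 1.17
[[-28.8, -13.9, 2.6, -0.02, 0.02, -0.03], [-28.8, -13.9, 2.5, -0.02, 0.02, -0.03], [-28.8, -13.9, 2.5, -0.02, 0.02, -0.03], [-28.8, -13.9, 2.5, -0.02, 0.02, -0.03], [-28.8, -13.9, 2.5, -0.02, 0.02, -0.03], [-28.8, -13.9, 2.5, -0.02, 0.02, -0.03], [-28.8, -13.9, 2.5, -0.02, 0.02, -0.03], [-28.8, -13.9, 2.4, -0.02, 0.02, -0.03], [-28.8, -14.0, 2.4, -0.02, 0.02, -0.03], [-28.8, -14.0, 2.4, -0.02, 0.02, -0.03]]
```

Request:
{"name": "arm_command", "arguments": {
  "targets": [
    [-25,-12,0,0,0,0],
    [-30,-14,0,0,0,0],
    [-30,-14,2,0,0,0],
    [-30,-14,2,0,0,0],
    [-30,-14,2,0,0,0],
    [-30,-14,2,0,0,0],
    [-30,-14,2,0,0,0],
    [-30,-14,2,0,0,0]
  ],
  "grip": 76
}}

```text
clock: 16.45
position: [0.4571, -0.1591, 0.1433]
tool_rot: [3.129, 0.0, 1.513]
force: [0.6, -1.1, -0.0]
grip_width: 0.0648
```

Request:
{"name": "arm_command", "arguments": {
  "targets": [
    [-25,-13,2,0,0,0],
    [-15,-10,2,0,0,0],
    [0,0,0,0,0,0],
    [0,0,0,0,0,0]
  ]
}}

```text
clock: 16.85
position: [0.4284, -0.2035, 0.1412]
tool_rot: [3.128, 0.003, 1.506]
force: [0.5, 1.1, -0.6]
grip_width: 0.065
```

```bash
python3 go.py .424 -.207 .03 86.5 1
```

```text
t 16.85 pos [ 0.4284 -0.2035  0.1412] rot [1.792e+02 1.400e-01 8.628e+01] F [ 0.5  1.1 -0.6] w 0.065 q7 1.7
[[-3.5, -5.7, 111.2, 0.79, 0.15, -0.22]]
```

Request:
{"name": "arm_command", "arguments": {
  "targets": [
    [-4,-4,20,0.8,0.1,-0.2],
    [0,0,20,0,0,0],
    [0,0,10,0,0,0],
    [0,0,0,0,0,0]
  ]
}}

```text
clock: 17.25
position: [0.4272, -0.2053, 0.0917]
tool_rot: [3.138, 0.001, 1.513]
force: [0.4, -0.3, 0.9]
grip_width: 0.0646
```

```bash
python3 go.py .424 -.207 .028 86.5 1
```

```text
t 17.25 pos [ 0.4272 -0.2053  0.0917] rot [1.7981e+02 7.0000e-02 8.6680e+01] F [ 0.4 -0.3  0.9] w 0.0646 q7 1.69
[[-1.8, -3.3, 63.7, 0.19, 0.07, 0.18]]
```

Request:
{"name": "arm_command", "arguments": {
  "targets": [
    [-2,-3,15,0.2,0,0],
    [0,0,15,0,0,0],
    [0,0,15,0,0,0],
    [0,0,14,0,0,0],
    [0,0,4,0,0,0],
    [0,0,0,0,0,0]
  ]
}}

```text
clock: 17.85
position: [0.4283, -0.2056, 0.031]
tool_rot: [3.137, 0.002, 1.517]
force: [-0.3, -0.2, 0.5]
grip_width: 0.0652
```

```bash
python3 go.py .424 -.207 .028 86.5 1
```

```text
t 17.85 pos [ 0.4283 -0.2056  0.031 ] rot [1.7972e+02 1.3000e-01 8.6910e+01] F [-0.3 -0.2  0.5] w 0.0652 q7 1.66
[[-1.7, -4.2, 3.0, 0.28, 0.12, 0.41]]
```

Request:
{"name": "arm_command", "arguments": {
  "targets": [
    [-2,-4,3,0.2,0.1,0.4],
    [0,0,0,0,0,0]
  ]
}}

```text
clock: 18.05
position: [0.4246, -0.2076, 0.0292]
tool_rot: [3.139, 0.001, 1.51]
force: [-0.5, 0.4, 0.4]
grip_width: 0.0649
```

```bash
python3 go.py .424 -.207 .028 86.5 1
```

```text
t 18.05 pos [ 0.4246 -0.2076  0.0292] rot [1.7985e+02 4.0000e-02 8.6490e+01] F [-0.5  0.4  0.4] w 0.0649 q7 1.66
[[0.5, -0.7, 1.2, 0.15, 0.04, -0.01]]
```

Request:
{"name": "arm_command", "arguments": {
  "targets": [
    [0,-1,2,0,0,0],
    [0,0,0,0,0,0],
    [0,0,0,0,0,0],
    [0,0,0,0,0,0],
    [0,0,0,0,0,0]
  ],
  "grip": 0
}}

```text
clock: 18.55
position: [0.424, -0.2079, 0.0282]
tool_rot: [3.137, 0.001, 1.509]
force: [-0.3, -0.2, -1.2]
grip_width: 0.0405
```

Request:
{"name": "arm_command", "arguments": {
  "targets": [
    [0,0,-20,0,0,0],
    [0,0,-30,0,0,0],
    [0,0,-35,0,0,0],
    [0,0,-25,0,0,0]
  ]
}}

```text
clock: 18.95
position: [0.4218, -0.2066, 0.1387]
tool_rot: [-3.139, -0.001, 1.51]
force: [0.5, -0.2, -1.3]
grip_width: 0.0407
```

```bash
python3 go.py .569 -.130 .135 86.5 6
```

```text
t 18.95 pos [ 0.4218 -0.2066  0.1387] rot [-1.7986e+02 -6.0000e-02  8.6520e+01] F [ 0.5 -0.2 -1.3] w 0.0407 q7 1.71
[[14.2, 23.7, 0.6, -0.02, -0.01, 0.0], [14.2, 23.7, 0.6, -0.02, -0.01, 0.0], [14.2, 23.7, 0.6, -0.02, -0.01, 0.0], [14.2, 23.7, 0.6, -0.02, -0.01, 0.0], [14.2, 23.7, 0.6, -0.02, -0.01, 0.0], [14.2, 23.7, 0.6, -0.02, -0.01, 0.0]]
```

Request:
{"name": "arm_command", "arguments": {
  "targets": [
    [12,20,0,0,0,0],
    [14,24,0,0,0,0],
    [15,25,0,0,0,0],
    [15,25,0,0,0,0],
    [14,23,0,0,0,0],
    [10,18,0,0,0,0],
    [0,0,0,0,0,0],
    [0,0,0,0,0,0]
  ]
}}

```text
clock: 19.75
position: [0.567, -0.1333, 0.143]
tool_rot: [3.139, 0.001, 1.508]
force: [-1.1, 0.0, -0.8]
grip_width: 0.0412
```

```bash
python3 go.py .569 -.130 .07 86.5 1
```

```text
t 19.75 pos [ 0.567  -0.1333  0.143 ] rot [1.7985e+02 6.0000e-02 8.6380e+01] F [-1.1  0.  -0.8] w 0.0412 q7 1.52
[[3.5, 1.6, 73.0, 0.15, 0.06, -0.12]]
```

Request:
{"name": "arm_command", "arguments": {
  "targets": [
    [3,2,20,0,0,0],
    [0,0,20,0,0,0],
    [0,0,20,0,0,0],
    [0,0,12,0,0,0],
    [0,0,0,0,0,0]
  ]
}}

```text
clock: 20.25
position: [0.5665, -0.1334, 0.0695]
tool_rot: [3.139, 0.002, 1.504]
force: [-0.3, -0.5, -0.2]
grip_width: 0.0409
```

```bash
python3 go.py .569 -.130 .0395 86.5 3
```

```text
t 20.25 pos [ 0.5665 -0.1334  0.0695] rot [1.7986e+02 1.3000e-01 8.6200e+01] F [-0.3 -0.5 -0.2] w 0.0409 q7 1.49
[[1.2, 0.7, 10.0, 0.05, 0.04, -0.1], [1.2, 0.7, 10.0, 0.05, 0.04, -0.1], [1.2, 0.7, 10.0, 0.05, 0.04, -0.1]]
```

Request:
{"name": "arm_command", "arguments": {
  "targets": [
    [3,2,10,0,0,0],
    [1,0,10,0,0,0],
    [0,0,8,0,0,0],
    [0,0,2,0,0,0],
    [0,0,1,0,0,0],
    [0,0,1,0,0,0],
    [0,0,0,0,0,0]
  ]
}}

```text
clock: 20.95
position: [0.5698, -0.13, 0.0371]
tool_rot: [3.137, 0.003, 1.504]
force: [0.5, -0.3, -0.7]
grip_width: 0.0409
```

Request:
{"name": "arm_command", "arguments": {
  "targets": [
    [0,0,1,0,0,0],
    [0,0,0,0,0,0]
  ]
}}

```text
clock: 21.15
position: [0.5701, -0.1301, 0.0365]
tool_rot: [3.136, 0.003, 1.504]
force: [0.1, 0.0, 0.7]
grip_width: 0.0409
```

Request:
{"name": "arm_command", "arguments": {
  "targets": [
    [0,0,1,0,0,0],
    [0,0,0,0,0,0]
  ]
}}

```text
clock: 21.35
position: [0.5701, -0.1302, 0.0356]
tool_rot: [3.136, 0.003, 1.504]
force: [-0.5, 0.5, -0.1]
grip_width: 0.041
```

Request:
{"name": "arm_command", "arguments": {
  "targets": [
    [0,0,1,0,0,0],
    [0,0,0,0,0,0]
  ]
}}

```text
clock: 21.55
position: [0.5705, -0.1302, 0.0349]
tool_rot: [3.135, 0.003, 1.504]
force: [-1.3, 0.3, 0.1]
grip_width: 0.041
```

Request:
{"name": "arm_command", "arguments": {
  "targets": [
    [0,0,1,0.3,0,0],
    [0,0,0,0,0,0]
  ]
}}

```text
clock: 21.75
position: [0.5706, -0.1303, 0.035]
tool_rot: [3.14, 0.003, 1.503]
force: [-1.2, 0.1, 0.1]
grip_width: 0.0412
```

Request:
{"name": "arm_command", "arguments": {
  "targets": [
    [0,0,1,0,0,0],
    [0,0,0,0,0,0]
  ]
}}

```text
clock: 21.95
position: [0.5709, -0.1303, 0.035]
tool_rot: [3.139, 0.003, 1.503]
force: [-0.5, -0.2, 0.4]
grip_width: 0.0406
```

The pot is down at 0.035. Release, then go to the tape roll.

Request:
{"name": "arm_command", "arguments": {
  "targets": [
    [0,0,0,0,0,0],
    [0,0,0,0,0,0],
    [0,0,0,0,0,0]
  ],
  "grip": 61
}}

```text
clock: 22.25
position: [0.5709, -0.1303, 0.0347]
tool_rot: [3.14, 0.003, 1.503]
force: [-0.8, 1.1, 0.2]
grip_width: 0.0521
```

Request:
{"name": "arm_command", "arguments": {
  "targets": [
    [0,0,-10,0,0,0],
    [0,0,-25,0,0,0],
    [0,0,-40,0,0,0],
    [0,0,-30,0,0,0]
  ]
}}

```text
clock: 22.65
position: [0.5684, -0.1294, 0.1405]
tool_rot: [-3.136, 0.003, 1.504]
force: [-0.3, -0.6, 0.0]
grip_width: 0.0522
```

```bash
python3 go.py .477 -.3165 .12 86.5 8
```

```text
t 22.65 pos [ 0.5684 -0.1294  0.1405] rot [-1.7968e+02  1.5000e-01  8.6160e+01] F [-0.3 -0.6  0. ] w 0.0522 q7 1.51
[[-24.1, -9.8, 2.7, -0.04, 0.02, -0.04], [-24.1, -9.8, 2.7, -0.04, 0.02, -0.04], [-24.1, -9.9, 2.6, -0.04, 0.02, -0.04], [-24.1, -9.9, 2.6, -0.04, 0.02, -0.04], [-24.1, -9.9, 2.6, -0.04, 0.02, -0.04], [-24.1, -9.9, 2.6, -0.04, 0.02, -0.04], [-24.1, -9.9, 2.6, -0.04, 0.02, -0.04], [-24.1, -10.0, 2.6, -0.04, 0.02, -0.04]]
```

Request:
{"name": "arm_command", "arguments": {
  "targets": [
    [-22,-9,0,0,0,0],
    [-26,-11,0,0,0,0],
    [-26,-11,2,0,0,0],
    [-26,-11,2,0,0,0],
    [-26,-11,2,0,0,0],
    [-26,-11,2,0,0,0],
    [-22,-9,2,0,0,0],
    [-14,-6,2,0,0,0]
  ],
  "grip": 79
}}

```text
clock: 23.45
position: [0.4781, -0.3165, 0.1399]
tool_rot: [3.134, 0.004, 1.509]
force: [0.3, 0.2, -0.3]
grip_width: 0.0677
```

Request:
{"name": "arm_command", "arguments": {
  "targets": [
    [0,0,0,0,0,0],
    [0,0,0,0,0,0]
  ]
}}

```text
clock: 23.65
position: [0.4772, -0.3179, 0.1404]
tool_rot: [3.134, 0.005, 1.506]
force: [0.2, 1.0, -0.2]
grip_width: 0.0673
```

```bash
python3 go.py .477 -.3165 .07 86.5 1
```

```text
t 23.65 pos [ 0.4772 -0.3179  0.1404] rot [179.57   0.26  86.29] F [ 0.2  1.  -0.2] w 0.0673 q7 1.87
[[1.7, -0.8, 70.4, 0.43, 0.26, -0.21]]
```

Request:
{"name": "arm_command", "arguments": {
  "targets": [
    [1,0,20,0.4,0.2,-0.2],
    [0,0,20,0,0,0],
    [0,0,20,0,0,0],
    [0,0,15,0,0,0],
    [0,0,0,0,0,0]
  ]
}}

```text
clock: 24.15
position: [0.4823, -0.311, 0.0648]
tool_rot: [3.137, -0.0, 1.517]
force: [-0.5, -0.3, 0.5]
grip_width: 0.0675
```

```bash
python3 go.py .477 -.3165 .021 86.5 3
```

```text
t 24.15 pos [ 0.4823 -0.311   0.0648] rot [ 1.7976e+02 -2.0000e-02  8.6930e+01] F [-0.5 -0.3  0.5] w 0.0675 q7 1.84
[[-1.9, -1.7, 14.6, 0.08, -0.01, 0.14], [-1.9, -1.7, 14.6, 0.08, -0.01, 0.14], [-1.9, -1.7, 14.6, 0.08, -0.01, 0.14]]
```

Request:
{"name": "arm_command", "arguments": {
  "targets": [
    [-6,-5,8,0.2,0,0.4],
    [0,0,14,0,0,0],
    [0,0,14,0,0,0],
    [0,0,6,0,0,0],
    [0,0,0,0,0,0]
  ]
}}

```text
clock: 24.65
position: [0.4784, -0.3159, 0.021]
tool_rot: [3.139, -0.0, 1.512]
force: [0.7, 0.1, 0.2]
grip_width: 0.0676
```

```bash
python3 go.py .477 -.3165 .0195 86.5 1
```

```text
t 24.65 pos [ 0.4784 -0.3159  0.021 ] rot [179.86  -0.    86.61] F [0.7 0.1 0.2] w 0.0676 q7 1.84
[[-0.7, -1.4, 1.5, 0.14, -0.01, 0.11]]
```

Request:
{"name": "arm_command", "arguments": {
  "targets": [
    [-1,-1,2,0.1,0,0],
    [0,0,0,0,0,0]
  ]
}}

```text
clock: 24.85
position: [0.4774, -0.317, 0.019]
tool_rot: [3.141, -0.0, 1.512]
force: [-0.1, 0.3, 0.3]
grip_width: 0.0674
```

Request:
{"name": "arm_command", "arguments": {
  "targets": [
    [0,0,0,0,0,0],
    [0,0,0,0,0,0],
    [0,0,0,0,0,0],
    [0,0,0,0,0,0],
    [0,0,0,0,0,0]
  ],
  "grip": 0,
  "grip_force": 25
}}

```text
clock: 25.35
position: [0.4779, -0.3174, 0.0203]
tool_rot: [3.139, 0.001, 1.511]
force: [0.5, -0.5, -0.4]
grip_width: 0.0443
```

Request:
{"name": "arm_command", "arguments": {
  "targets": [
    [0,0,-20,0,0,0],
    [0,0,-30,0,0,0],
    [0,0,-35,0,0,0],
    [0,0,-30,0,0,0]
  ]
}}

```text
clock: 25.75
position: [0.4757, -0.3158, 0.135]
tool_rot: [-3.137, -0.003, 1.512]
force: [0.2, 0.4, 0.4]
grip_width: 0.0443
```

```bash
python3 go.py .5753 -.0293 .13 86.5 10; python3 - <<'E'
from h import *
f=grab('scene'); save(f,'s2.png',(110,60,430,340),2.4)
E
```

```text
t 25.75 pos [ 0.4757 -0.3158  0.135 ] rot [-1.7974e+02 -1.6000e-01  8.6630e+01] F [0.2 0.4 0.4] w 0.0443 q7 1.88
[[29.2, 8.3, 0.5, -0.03, -0.02, 0.01], [29.2, 8.3, 0.5, -0.03, -0.02, 0.01], [29.2, 8.2, 0.5, -0.03, -0.02, 0.01], [29.2, 8.2, 0.5, -0.03, -0.02, 0.01], [29.2, 8.2, 0.5, -0.03, -0.02, 0.01], [29.2, 8.2, 0.5, -0.03, -0.02, 0.01], [29.2, 8.2, 0.5, -0.03, -0.02, 0.01], [29.2, 8.2, 0.5, -0.03, -0.02, 0.01], [29.2, 8.2, 0.5, -0.03, -0.02, 0.01], [29.2, 8.2, 0.5, -0.03, -0.02, 0.01]]
```

View pics/s2.png

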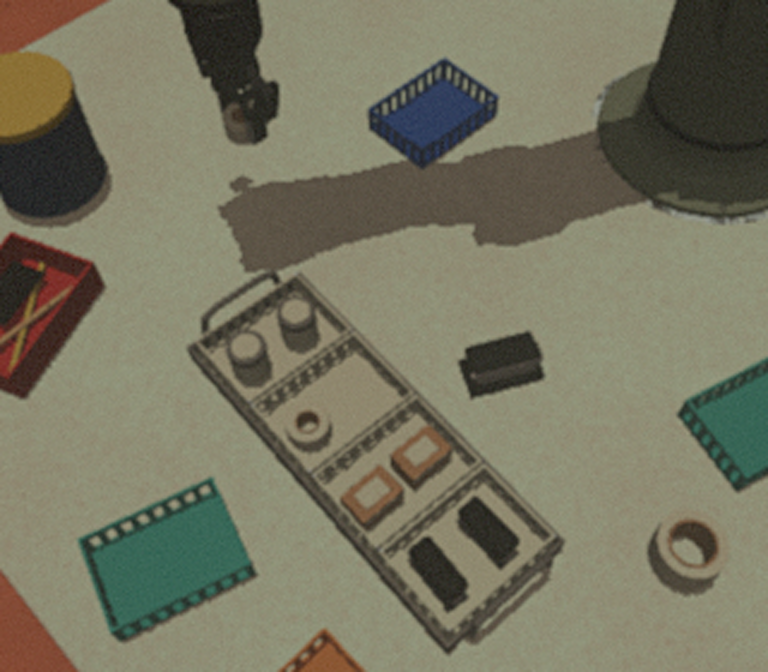

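The crop shows the stapler (490,530), box (420,455) and pot (297,320) upright in their baskets. The roll is held in the gripper at (237,120). On to the tape basket.

Request:
{"name": "arm_command", "arguments": {
  "targets": [
    [24,7,0,0,0,0],
    [29,8,0,0,0,0],
    [31,9,0,0,0,0],
    [31,9,0,0,0,0],
    [31,9,0,0,0,0],
    [31,9,0,0,0,0],
    [31,9,0,0,0,0],
    [30,8,0,0,0,0]
  ]
}}

```text
clock: 26.6
position: [0.5621, -0.081, 0.1411]
tool_rot: [3.137, 0.004, 1.502]
force: [-1.3, 0.2, 0.1]
grip_width: 0.0441
```

Request:
{"name": "arm_command", "arguments": {
  "targets": [
    [24,7,0,0,0,0],
    [15,4,0,0,0,0],
    [0,0,0,0,0,0],
    [0,0,0,0,0,0]
  ]
}}

```text
clock: 27.0
position: [0.5768, -0.037, 0.1404]
tool_rot: [3.137, 0.003, 1.508]
force: [0.1, -0.7, -0.3]
grip_width: 0.0446
```

```bash
python3 go.py .5753 -.0293 .06 86.5 1
```

```text
t 27.0 pos [ 0.5768 -0.037   0.1404] rot [1.7971e+02 1.6000e-01 8.6410e+01] F [ 0.1 -0.7 -0.3] w 0.0446 q7 1.35
[[7.8, -2.4, 80.4, 0.29, 0.16, -0.09]]
```

Request:
{"name": "arm_command", "arguments": {
  "targets": [
    [8,-2,20,0.2,0.1,0],
    [0,0,20,0,0,0],
    [0,0,20,0,0,0],
    [0,0,18,0,0,0],
    [0,0,0,0,0,0]
  ]
}}

```text
clock: 27.5
position: [0.5746, -0.0366, 0.0605]
tool_rot: [3.139, 0.004, 1.5]
force: [-0.4, -0.5, 0.3]
grip_width: 0.0445
```

```bash
python3 go.py .5753 -.0293 .0315 86.5 1
```

```text
t 27.5 pos [ 0.5746 -0.0366  0.0605] rot [179.85   0.22  85.95] F [-0.4 -0.5  0.3] w 0.0445 q7 1.31
[[7.4, 0.1, 29.0, 0.15, 0.23, -0.55]]
```

Request:
{"name": "arm_command", "arguments": {
  "targets": [
    [7,0,3,0.1,0.2,-0.5],
    [0,0,10,0,0,0],
    [0,0,10,0,0,0],
    [0,0,4,0,0,0],
    [0,0,1,0,0,0],
    [0,0,0,0,0,0]
  ]
}}

```text
clock: 28.1
position: [0.5759, -0.0313, 0.0326]
tool_rot: [3.138, 0.001, 1.507]
force: [-0.3, -0.3, -0.5]
grip_width: 0.0448
```

Request:
{"name": "arm_command", "arguments": {
  "targets": [
    [0,0,1,0,0,0],
    [0,0,1,0,0,0],
    [0,0,0,0,0,0]
  ]
}}

```text
clock: 28.4
position: [0.5763, -0.0313, 0.0311]
tool_rot: [3.137, 0.001, 1.507]
force: [-0.2, -0.4, -0.5]
grip_width: 0.0447
```

Request:
{"name": "arm_command", "arguments": {
  "targets": [
    [0,0,1,0,0,0],
    [0,0,0,0,0,0]
  ]
}}

```text
clock: 28.6
position: [0.5765, -0.0313, 0.0302]
tool_rot: [3.137, 0.001, 1.507]
force: [-0.3, 0.1, 0.0]
grip_width: 0.0448
```

Request:
{"name": "arm_command", "arguments": {
  "targets": [
    [0,0,1,0,0,0],
    [0,0,0,0,0,0]
  ]
}}

```text
clock: 28.8
position: [0.5765, -0.0313, 0.0292]
tool_rot: [3.137, 0.001, 1.507]
force: [-0.1, 0.4, -0.6]
grip_width: 0.0444
```

Request:
{"name": "arm_command", "arguments": {
  "targets": [
    [0,0,1,0.2,0,0],
    [0,0,0,0,0,0]
  ]
}}

```text
clock: 29.0
position: [0.5765, -0.0313, 0.0281]
tool_rot: [3.141, 0.001, 1.507]
force: [0.3, -0.3, -1.2]
grip_width: 0.0446
```

Request:
{"name": "arm_command", "arguments": {
  "targets": [
    [0,0,1,0,0,0],
    [0,0,0,0,0,0]
  ]
}}

```text
clock: 29.2
position: [0.5765, -0.0313, 0.027]
tool_rot: [3.141, 0.001, 1.507]
force: [-0.9, 0.8, -0.4]
grip_width: 0.0443
```

Request:
{"name": "arm_command", "arguments": {
  "targets": [
    [0,0,1,0,0,0],
    [0,0,0,0,0,0]
  ]
}}

```text
clock: 29.4
position: [0.5767, -0.0313, 0.0268]
tool_rot: [3.14, 0.001, 1.507]
force: [0.1, -0.1, -0.1]
grip_width: 0.0446
```

It stopped at 0.0268, as expected. Release and retreat.

Request:
{"name": "arm_command", "arguments": {
  "targets": [
    [0,0,0,0,0,0],
    [0,0,0,0,0,0],
    [0,0,0,0,0,0]
  ],
  "grip": 65
}}

```text
clock: 29.7
position: [0.5768, -0.0313, 0.0267]
tool_rot: [3.14, 0.001, 1.507]
force: [0.6, -0.4, 0.3]
grip_width: 0.0555
```

Request:
{"name": "arm_command", "arguments": {
  "targets": [
    [0,0,-10,0,0,0],
    [0,0,-25,0,0,0],
    [0,0,-40,0,0,0],
    [0,-40,-40,0,0,0],
    [0,-50,-30,0,0,0],
    [0,-40,0,0,0,0],
    [0,0,0,0,0,0]
  ]
}}

```text
clock: 30.4
position: [0.4539, -0.0234, 0.17]
tool_rot: [3.139, 0.001, 1.507]
force: [-0.2, 0.1, -0.8]
grip_width: 0.0556
```

```bash
python3 - <<'E'
from h import *
f=grab('scene'); save(f,'s3.png',(110,60,430,340),2.4)
C=cloud(f); c,s=np.cos(np.radians(-3.5)),np.sin(np.radians(-3.5))
for nm,x,y,h in(('stapler',.594,.172,43),('box',.5845,.0714,35),('pot',.571,-.130,53),('tape',.5765,-.0313,31)):
    m=(f['depth']>0)&(np.hypot(C[...,0]-x,C[...,1]-y)<.03)&(C[...,2]>(h-6)/1000)
    P=C[m]; print(nm,m.sum(),np.round(cv2.minAreaRect((P[:,:2]*1000).astype(np.float32))[0],1),'top z mm',round(np.median(P[:,2])*1000,1),'want',h)
E
```

```text
stapler 276 [594.9 172.3] top z mm 41.8 want 43
box 321 [584.8  73. ] top z mm 35.2 want 35
pot 188 [ 572.1 -127.2] top z mm 53.2 want 53
tape 202 [578.  -29.2] top z mm 30.8 want 31
```

View pics/s3.png

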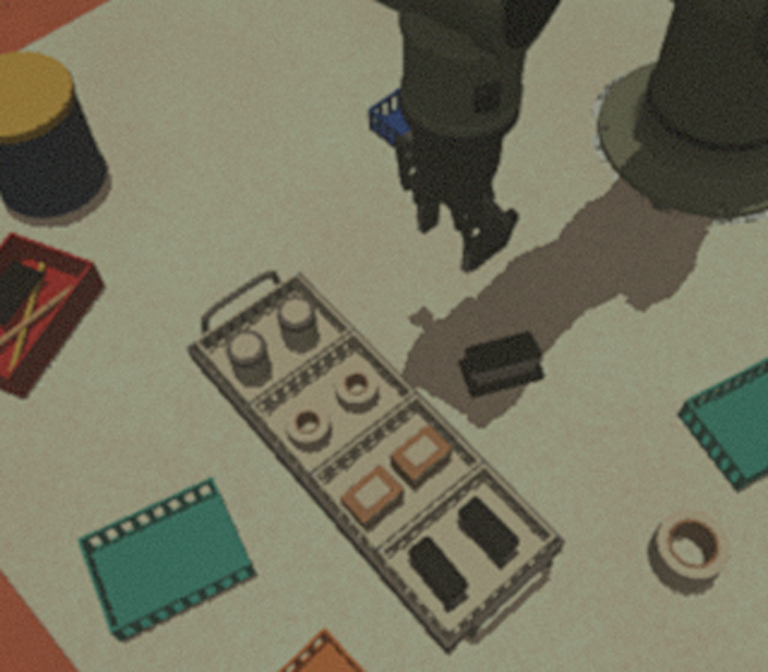

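The picture shows all four pairs in place: pots (297,320), tape (357,388), boxes (420,455) and staplers (490,530). The punch (503,363) and parcel tape (688,550) haven't moved, and the arm is clear.

```bash
python3 -c "
from workcell import bot
print(bot.job_done())"
```

```text
the job is handed in; nothing more can be done
None
```

The mini stapler, box of staples, paste pot and tape roll are each back in the basket with their own kind, and I handed the job in at about 30 s of the 104 s. I lowered each one upright until the arm stopped going down, so they were set on the basket floor rather than dropped.

In the last picture all four sit beside the one already there. Measured from depth, their tops were within about 1 mm of the expected heights:

| Item | Top measured (mm) | Expected (mm) |
|---|---|---|
| Stapler | 41.8 | 43 |
| Box of staples | 35.2 | 35 |
| Paste pot | 53.2 | 53 |
| Tape roll | 30.8 | 31 |

The parcel tape and hole punch are where they were, and the gripper was clear of everything. None of the checks failed. The force readings were too noisy to show contact, so I judged floor contact from the stop in downward travel. The two cameras disagreed by about 3 mm, so I used their average for the positions.

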